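Pack a gift set and hold the lid over it

TASK

Finish the gift set: stand the white bottle and the sage-green bottle upright in the two empty cells of the open grey gift box, one in each, either way round, setting them down rather than dropping them. Then lift the deep grey lid across the counter and hold it level over the box, lined up with it all round, its lower edge about 2 cm clear of the bottle caps, so that I can slip the gift card in; finish still holding it there, steady. Don't let the lid knock against the box or the bottles, and leave everything else on the counter where it stands.

Things in the scene. Friction and masses are not known exactly. Their poses are not given: they have to be found in the camera images.
- base: The open grey gift box, loose on the counter; it and the lid may swap sides. Outside 54 mm (its x) by 156 mm (its y), 26 mm tall; walls and dividers 3 mm, floor 4 mm thick. Three cells in a row along y, each 48 mm square, centres 51 mm apart. Origin: centre of its underside, z up. 0.35 kg, slides if pushed. The caps of packed bottles reach 100 mm above its underside
- cell0 (a point): Floor centre of the end cell at the box's -y end; empty at the start. 4 mm above the box's underside
- cell2 (a point): Floor centre of the end cell at the box's +y end; empty at the start. 4 mm above the box's underside
- white_center (a point): White bottle with a gold cap and a forest-green label, to be packed. 96 mm tall: cylindrical body 42 mm across and 70 mm tall, then a shoulder and a round cap 28 mm across (its top 20 mm). Stands on the counter; point at its centre, 48 mm above its underside, z up its axis. About 0.1 kg
- sage_center (a point): Sage-green bottle with a white cap and a cream label, to be packed. 96 mm tall: cylindrical body 42 mm across and 70 mm tall, then a shoulder and a round cap 28 mm across (its top 20 mm). Stands on the counter; point at its centre, 48 mm above its underside, z up its axis. About 0.1 kg
- amber_center (a point): Brown amber bottle with a black cap, already standing in the box's middle cell and staying there. 96 mm tall: cylindrical body 42 mm across and 70 mm tall, then a shoulder and a round cap 28 mm across (its top 20 mm). Point at its centre, 48 mm up
- lid_center (a point): Deep grey lid with a green band over its middle, standing loose on the counter on its open lower edge. Rigid, outside 64 mm (its x) by 166 mm (its y), 108 mm tall, walls and top 3 mm, 0.14 kg. Point at the centre of this outline, 54 mm above the lower edge; z up. A half turn makes no difference. Can be pinched from above across its 64 mm width
- charcoal_center (a point): Bystander: charcoal-black bottle of the same shape, not part of the set. 96 mm tall: cylindrical body 42 mm across and 70 mm tall, then a shoulder and a round cap 28 mm across (its top 20 mm). Stands on the counter; point at its centre, 48 mm above its underside, z up its axis
- jar_center (a point): Bystander: amber glass cream jar with a black lid, 62 mm across, 52 mm tall, standing; point at its centre, 26 mm up
- candle_center (a point): Bystander: stone-coloured candle jar with a wooden lid, 62 mm across, 80 mm tall, standing mid-counter between box and lid; point at its centre, 40 mm up
- mist1: Bystander: white mist bottle with a green label and clear cap, 52 mm across, 195 mm tall, standing at the back; origin at its underside
- mist2: Bystander: second white mist bottle, same as the first, next to it; origin at its underside
- carton: Bystander: cream product carton, 50 x 50 mm, 150 mm tall, standing at the back; origin at its underside
- pump: Bystander: cream pump bottle with a black pump head, 60 mm across, 170 mm tall, standing at the back; origin at its underside
- brush: Bystander: black paddle hairbrush with a wooden handle, lying bristles up at the back, 210 mm long (its y), 75 mm wide, 28 mm tall; origin between pad and handle, on the counter
Things that resemble listed ones, but are neither listed nor needed, are in the scene too. Leave any red look-alike of the part that bears lid_center alone.

How it is judged:
By the outcome, as a careful person would: the job done as asked, in the order asked, and still so for the second after the job is handed in, while the arm keeps its last pose, push and grip.
It also fails if it takes over 70 s, if anything falls off the work surface, if the arm or the gripper's body presses on something with over 40 N, if the wrist force passes 120 N, or if a joint passes its speed limit or range.

ROBOT

A 7-joint arm with a two-finger parallel gripper is mounted at the origin on the work surface. World frame = base frame: x ahead of the robot, y to its left, z up, the work surface at z = 0. Lengths are in mm, angles in rad, forces in N, time in s.
With the tool pointing down it reaches from about 425 to 825 mm from the base axis. Payload 3.6 kg.
Tool frame: the origin (TCP) lies at the very end of the fingers, on their centre line; the grasp point (between the pads) lies 19 mm behind it; z points along the fingers, y is the line along which they close (so a half turn about z gives the same grasp; the last joint's range is limited). The gripper opens to 85 mm and grips with 20 to 120 N. Pads are 22 mm wide; open, the fingers measure 114 mm over their backs; the gripper's body (76 mm by 85 mm) begins 54 mm behind the grasp point. The pads swing forward as they close: fully open they stand 13 mm farther back than shut.
Start: joints at [1.296, 0.615, -0.013, 1.423, 0.008, 1.103, -0.04], TCP at [160.07, -629.953, 231.297] pointing down, gripper open.
Joint ranges: [-3.12, 3.12], [-0.3, 2.06], [-1.34, 1.32], [0.26, 2.42], [-1.36, 4.5], [0.01, 1.98], [-2.84, 2.84]. Speed limits (rad/s): [2.79, 2.79, 3.14, 3.14, 3.14, 3.14, 3.14].

INTERFACE

Orientations are given as a unit quaternion [w, x, y, z].
In Python, from workcell import observe, viewer, workorder, find_in, place_of gives the robot as it stands.
- The arm moves only by the shell command python3 -m jog 'ROWS' [FORCE]. ROWS is JSON, a list that holds one entry, the list of rows, each a list of 7 numbers: the shift along the tool's x, y, z in mm, then the turn, a rotation vector about the tool's x, y, z in degrees, then the opening, from -1 (shut) to 1 (fully open). In form: [[[dx, dy, dz, ax, ay, az, claw], ...]]. A call has 1 to 12 rows; each row shifts and turns the commanded pose from where the row before left it, along the tool's axes as they then stand; what a row does not reach is not made up. A row lasts 1/10 s, in which the tool goes at most 50 mm and 8.59 degrees, less where a joint would pass 70% of its speed; a pose out of reach is approached as far as the arm can. A call is refused whole if a number of a shift passes 50 or a number of a turn 8.59, either way. A call with a gripper value outside its range is refused whole. The fingers move at their own pace and stop on an object; FORCE is the grip in N (left out, the last holds). Time passes only in rows, so rows that do not move let the fingers close. It gives the time, the measured TCP pose, the force, the opening and the grip force at its end, in the units of the state.
- observe(): the state, without advancing time (a new reading comes with each control period).
- viewer.snapshot(name): name is "side" or "top"; returns a dict with "img" (480x640x3 uint8, red, green, blue), "fov_y" (degrees; the focal length in pixels is half the picture's height over the tangent of half this angle, whatever the lens; pixels are square), "cx", "cy" (the principal point, pixels), "dist" ([k1, k2, p1, p2, k3] as OpenCV has them; the pictures are not rectified), "extrinsics" (4x4, takes a point from camera to world coordinates). Camera axes: x right, y up, looking along -z (the intrinsics and any distortion apply to the point x, -y, -z); pixel columns grow to the right and rows downward; lengths in mm; the calibration is good to about 2 mm. A picture is of the moment at which its call begins. There is no depth.
- workorder.close_job(): hands the job in; it is judged then, once.
Trained networks look in a picture, given as the dict that the camera call returned (one of the last four; its "shot" number tells which), for a name from the list of things; names that differ only in an ending like _2 or _b are one class to them, and where a whole thing is asked for, a point or a joint stands for the part that bears it (a point fixed in the world has none). Each returns a list of dicts, best first, with "conf" (0 to 1); they miss things now and then, are a little off and sometimes report something else, mostly with a low value. They report only what shows in the picture. A call takes as long as a camera call. They do not tell look-alikes from the thing itself.
- find_in(picture, label): "extent" ([centre column, centre row, width, height] in pixels, round what is visible of it).
- place_of(picture, label): "centre" ([row, column] in pixels: a listed point, or the origin of a listed thing).
The state is a dict: "clock": time; "qpos": joint angles; "qd": joint speeds; "tau": joint torques, N m; "eef_pos": TCP position; "orientation": TCP orientation; "ft_force": force on the tool from outside, world axes, zero at the start; "ft_torque": the same for the moment, N m; "width": finger opening in mm; "gripper_force": force on a finger pad.
Only numpy, scipy, OpenCV 4.12 (cv2) and the standard library are available. Lean on these libraries where they do the work, as an engineer would, in place of code of your own. Each camera call takes 0.05 s, during which the arm holds its last target. There are 200 camera calls.

## Working session

There is one attempt and no reset: what is moved stays moved. The work goes in short steps, Python scripts to look and compute and a shell command to move; the robot and the scene stay as the last step left them, time stands still between calls to the robot, and variables do not carry over. Pictures are saved under pics/ and viewed, at most 10 in all, crops included, and the job is handed in when it is done.

```bash
mkdir -p pics; ls; cat > h.py <<'E'
import numpy as np, cv2
from workcell import observe, viewer, workorder, find_in, place_of
def cam(p):
    f=240/np.tan(np.radians(p["fov_y"])/2)
    return np.array([[f,0,p["cx"]],[0,f,p["cy"]],[0,0,1]]),np.array(p["dist"],float),np.array(p["extrinsics"])
def ray(p,u,v):
    K,d,T=cam(p); x,y=cv2.undistortPoints(np.array([[[u,v]]],float),K,d)[0,0]
    return T[:3,3],T[:3,:3]@np.array([x,-y,-1.])
def at_z(p,u,v,z):
    o,r=ray(p,u,v); return o+r*(z-o[2])/r[2]
def proj(p,P):
    K,d,T=cam(p); q=(np.atleast_2d(P)-T[:3,3])@T[:3,:3]; q=q*[1,-1,-1]
    return cv2.projectPoints(q,np.zeros(3),np.zeros(3),K,d)[0][:,0]
def tri(l):
    A=np.zeros((3,3));b=np.zeros(3)
    for p,u,v in l:
        o,r=ray(p,u,v); r=r/np.linalg.norm(r); M=np.eye(3)-np.outer(r,r); A+=M;b+=M@o
    return np.linalg.solve(A,b)
def save(p,n): cv2.imwrite("pics/"+n,p["img"][:,:,::-1])
E
cat > m1.py <<'E'
from h import *
np.set_printoptions(precision=1,suppress=True)
t=viewer.snapshot("top"); s=viewer.snapshot("side")
cv2.imwrite("pics/a.png",cv2.resize(t["img"],(800,600))[:,:,::-1]); save(s,"b.png")
Z=dict(base=0,cell0=4,cell2=4,white_center=48,sage_center=48,amber_center=52,lid_center=54,charcoal_center=48,jar_center=26,candle_center=40,mist1=0,mist2=0,carton=0,pump=0,brush=0)
for n,z in Z.items():
    for nm,p in(("t",t),("s",s)):
        for r in place_of(p,n)[:3]:
            v,u=r["centre"]; print(n,nm,round(r["conf"],2),np.array([u,v]),at_z(p,u,v,z)[:2])
o=observe();print(o["eef_pos"],o["orientation"],o["width"],o["clock"])
print(t["extrinsics"],s["extrinsics"])
E
python3 m1.py
```

```text
pics
base t 0.55 [444.3 211.5] [ 524.  -346.5]
base s 0.93 [309.7 143.7] [ 528.9 -352.7]
cell0 t 0.79 [426.4 219.1] [ 501.5 -296. ]
cell0 t 0.67 [460.4 205.8] [ 540.1 -390.6]
cell0 s 0.91 [321.2 158.9] [ 491.5 -298.2]
cell0 s 0.6 [307.6 131.1] [ 541.  -395.1]
cell2 t 0.79 [426.4 219.1] [ 501.5 -296. ]
cell2 t 0.67 [460.4 205.8] [ 540.1 -390.6]
cell2 s 0.91 [321.2 158.9] [ 491.5 -298.2]
cell2 s 0.6 [307.6 131.1] [ 541.  -395.1]
white_center t 0.51 [364.9 178.6] [ 601.2 -123.4]
white_center s 0.58 [263. 189.] [ 602.4 -132.8]
sage_center t 0.6 [361.1 237.8] [ 443.  -114.7]
sage_center s 0.66 [155.8 351.4] [711.7 296.8]
sage_center s 0.65 [328.6 201.7] [ 450.8 -119.3]
amber_center s 0.88 [315.5 129.7] [ 514.5 -348.7]
lid_center t 0.89 [173.1 269.9] [349.6 376.8]
lid_center t 0.6 [190.5 193.9] [551.5 338.3]
lid_center s 0.9 [464.  400.5] [158.6 304.1]
lid_center s 0.82 [350.5 425.4] [347.2 378.4]
charcoal_center t 0.63 [276.1 170.3] [619.4 113.1]
charcoal_center s 0.75 [234.3 276.7] [609.8 112.6]
jar_center t 0.75 [274.2 241.1] [432.3 115. ]
jar_center s 0.94 [323.8 298.9] [427.2 121.1]
c
[... 320 characters left out ...]
215.2 187.4] [ 726.9 -162.9]
mist2 s 0.67 [226.1 162.4] [ 722.1 -250. ]
carton t 0.8 [263.8 125.2] [756.7 154.3]
carton s 0.66 [165.5 297.5] [747.8 154.3]
carton s 0.3 [312.4 143.7] [ 522.1 -353.9]
pump t 0.8 [221.5 133.6] [731.3 271.3]
pump s 0.92 [156.5 351.3] [727.5 274. ]
pump s 0.35 [265.  189.4] [ 608.9 -176.4]
brush t 0.81 [309.5 131.6] [740.4  27.2]
brush s 0.55 [187.9 244. ] [742.2  12.9]
[ 160.1 -629.9  231.3] [-0.   1.   0.1  0. ] 85.3414818747178 1.6
[[   0.     1.    -0.1  295.4]
 [  -1.     0.     0.    -1.8]
 [   0.     0.1    1.  1579. ]
 [   0.     0.     0.     1. ]] [[ -1.    0.1  -0.1 375.1]
 [ -0.2  -0.8   0.6 740.5]
 [  0.    0.6   0.8 997.2]
 [  0.    0.    0.    1. ]]
```

View pics/a.png

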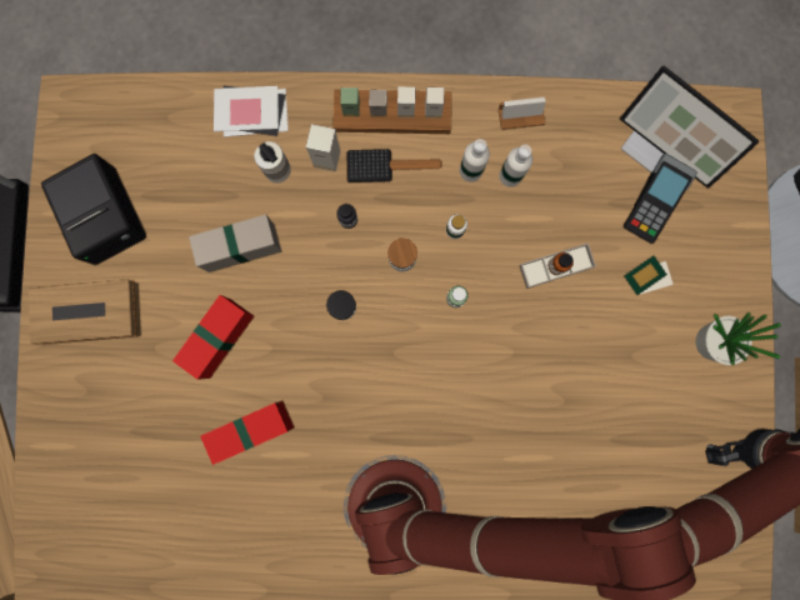

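View pics/b.png

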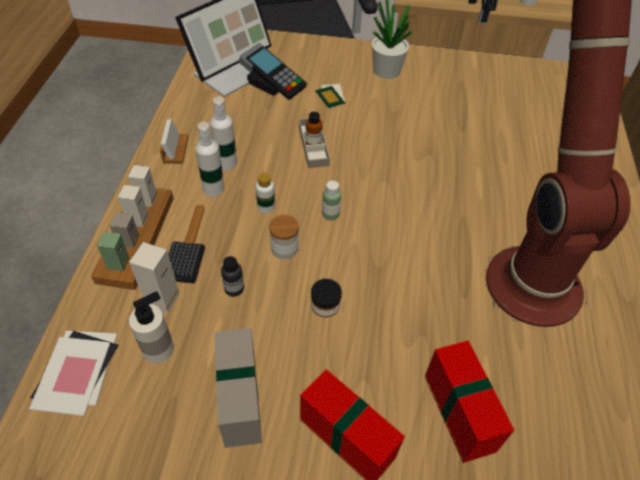

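The grey lid stands at (234,243) of the 800-wide top picture and (238,385) in the side one. The two red ones are look-alikes. The box with amber is at (557,266) top and (314,143) side, sage at (458,295) and white at (457,225) top. Next I fit box, lid and bottles precisely.

```bash
cat > m2.py <<'E'
from h import *
import pickle
np.set_printoptions(precision=2,suppress=True)
t=viewer.snapshot("top"); s=viewer.snapshot("side")
pickle.dump((t,s),open("f.pkl","wb"))
def crop(p,u,v): return cv2.resize(p["img"][v-30:v+30,u-40:u+40],(400,300),interpolation=cv2.INTER_CUBIC)
a=np.vstack([np.hstack([crop(t,446,212),crop(s,314,143)]),np.hstack([crop(t,187,194),cv2.resize(s["img"][325:445,160:320],(400,300),interpolation=cv2.INTER_CUBIC)])])
cv2.imwrite("pics/c.png",a[:,:,::-1])
for n in("white_center","sage_center","amber_center","charcoal_center"):
    l=[]
    for p in(t,s):
        r=[x for x in place_of(p,n)]
        print(n,[(x["centre"],round(x["conf"],2)) for x in r[:2]],[x["extent"] for x in find_in(p,n)[:2]])
o=observe(); print(o["orientation"])
E
python3 m2.py
```

```text
white_center [([180.3, 366.1], 0.53)] [[364.9, 181.1, 15.9, 19.4]]
white_center [([188.1, 264.2], 0.64)] [[265.4, 192.7, 18.4, 41.7]]
sage_center [([233.9, 364.6], 0.76)] [[366.3, 236.7, 22.2, 18.4]]
sage_center [([199.9, 329.0], 0.7)] [[331.1, 201.1, 25.4, 37.1]]
amber_center [([209.7, 449.0], 0.63)] [[447.5, 210.2, 21.0, 19.0]]
amber_center [([131.2, 313.4], 0.68)] [[315.2, 128.4, 19.0, 36.8], [237.9, 389.1, 45.1, 120.3]]
charcoal_center [([173.4, 275.2], 0.78)] [[278.8, 173.6, 15.7, 19.8]]
charcoal_center [([273.8, 231.6], 0.93)] [[234.2, 276.1, 27.6, 38.5], [328.4, 296.9, 33.7, 39.5]]
[-0.    0.99  0.12  0.  ]
```

View pics/c.png

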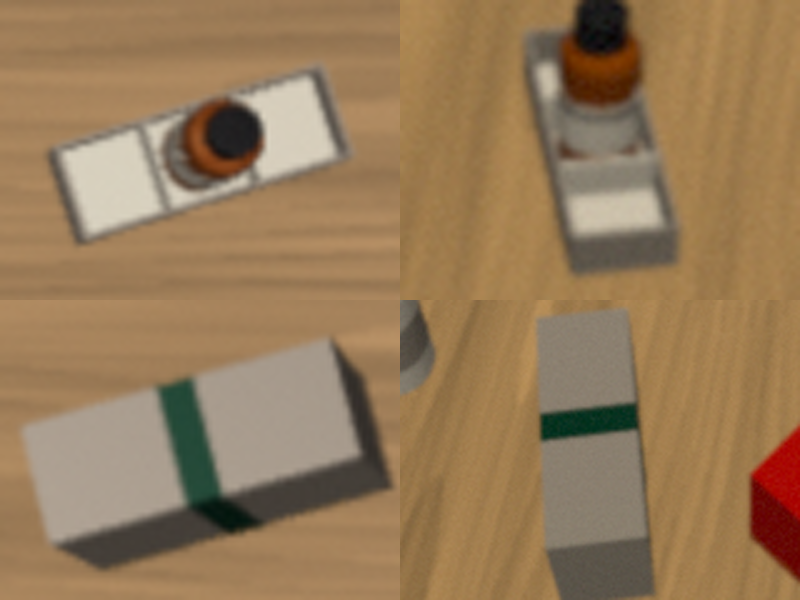

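```bash
cat > fit.py <<'E'
from h import *
import pickle
from scipy.optimize import minimize
np.set_printoptions(precision=2,suppress=True)
N=6
def circ(x,y,z,r): a=np.linspace(0,2*np.pi,24); return np.c_[x+r*np.cos(a),y+r*np.sin(a),0*a+z]
def bottle(x,y,z0): return [np.vstack([circ(x,y,z0,21),circ(x,y,z0+70,21)]),np.vstack([circ(x,y,z0+76,14),circ(x,y,z0+96,14)])]
def boxpts(x,y,th,w,l,h):
    c,s_=np.cos(th),np.sin(th)
    return np.array([[x+a*w/2*c-b*l/2*s_,y+a*w/2*s_+b*l/2*c,z] for a in(-1,1) for b in(-1,1) for z in h])
def ras(p,P,o,sh):
    m=np.zeros(sh,np.uint8); q=(proj(p,P)-o+.5)*N-.5
    cv2.fillConvexPoly(m,cv2.convexHull(np.round(q*16).astype(np.int32)),1,shift=4); return m
def fitbox(views,x0,w,l,h,occ=[],thr=None,pad=14,verbose=True):
    D=[]
    for p in views:
        q=proj(p,boxpts(*x0,w,l,h)); lo=(q.min(0)-pad).astype(int); hi=(q.max(0)+pad).astype(int)
        lo=np.maximum(lo,0)
        im=p["img"][lo[1]:hi[1],lo[0]:hi[0]]; im=cv2.resize(im,None,fx=N,fy=N,interpolation=cv2.INTER_CUBIC)
        S=cv2.cvtColor(cv2.GaussianBlur(im,(0,0),3),cv2.COLOR_RGB2HSV)[:,:,1].astype(float)
        m0=ras(p,boxpts(*x0,w,l,h),lo,S.shape); t=thr or (np.median(S[m0>0])+np.median(S[m0==0]))/2
        M=(S<t).astype(np.uint8); care=np.ones(S.shape,bool)
        near=cv2.dilate(m0,np.ones((10*N,10*N)))>0; care&=near
        for P in occ: care&=cv2.dilate(ras(p,P,lo,S.shape),np.ones((4*N,4*N)))==0
        D.append((p,lo,M,care))
    def cost(v):
        x=[v[0],v[1],v[2]/100]
        return sum(((ras(p,boxpts(*x,w,l,h),lo,M.shape)!=M)&c).sum()/N/N for p,lo,M,c in D)
    v=np.array([x0[0],x0[1],x0[2]*100])
    for d in(6,3):
        r=minimize(cost,v,method="Nelder-Mead",options=dict(initial_simplex=np.vstack([v]+[v+d*e for e in np.eye(3)]),xatol=.05,fatol=.05)); v=r.x
    return np.array([v[0],v[1],v[2]/100]),r.fun
E
cat > m3.py <<'E'
from fit import *
t,s=pickle.load(open("f.pkl","rb"))
P=lambda u1,v1,u2,v2:tri([(t,u1,v1),(s,u2,v2)])
print("white",P(366.1,180.3,264.2,188.1),P(364.9,178.6,263,189));print("sage",P(364.6,233.9,329,199.9),P(361.1,237.8,328.6,201.7)); print("amber",P(449,209.7,313.4,131.2),"char",P(275.2,173.4,231.6,273.8))
occ=bottle(522,-347,4)
for vs in((t,s),(t,),(s,)):
    print("box",fitbox(vs,[522,-347,.35],54,156,(0,26),occ))
    print("lid",fitbox(vs,[551,338,.25],64,166,(0,108)))
E
python3 m3.py
```

```text
white [ 596.1  -125.65   58.95] [ 599.36 -122.47   59.13]
sage [ 451.89 -123.61   49.54] [ 446.45 -114.4    52.97]
amber [ 521.06 -349.12   46.21] char [611.2  114.57  59.61]
box (array([ 520.06, -348.93,    0.31]), np.float64(104.80555555555556))
lid (array([548.48, 342.01,   0.3 ]), np.float64(752.1944444444445))
box (array([ 520.42, -346.75,    0.32]), np.float64(45.25))
lid (array([548.8 , 344.45,   0.28]), np.float64(277.3333333333333))
box (array([ 519.16, -349.78,    0.3 ]), np.float64(32.80555555555556))
lid (array([548.65, 341.33,   0.3 ]), np.float64(458.0555555555556))
```

```bash
cat > go.py <<'E'
import sys
from h import *
from scipy.spatial.transform import Rotation as R
np.set_printoptions(precision=2,suppress=True)
# usage: x y z yaw_y(deg): shift in current tool axes, in tool axes after the turn, and the turn
x,y,z,ps=map(float,sys.argv[1:5]); o=observe(); q=o["orientation"]; A=R.from_quat([q[1],q[2],q[3],q[0]])
c=np.cos(np.radians(ps)); s=np.sin(np.radians(ps)); B=R.from_matrix(np.c_[[-s,c,0],[c,s,0],[0,0,-1]])
d=np.array([x,y,z])-o["eef_pos"]
print("clock",o["clock"],"pos",o["eef_pos"],"w",o["width"]); print("shift now",A.inv().apply(d),"after turn",B.inv().apply(d),"turn",np.degrees((A.inv()*B).as_rotvec()))
E
python3 go.py 449 -119 140 -72.2; python3 go.py 449 -119 140 17.8
```

```text
clock 2.5 pos [ 160.07 -629.95  231.31] w 85.35862763274687
shift now [ 405.85 -424.07   91.34] after turn [ 431.29 -398.17   91.31] turn [-0.   -0.   -3.54]
clock 2.5 pos [ 160.07 -629.95  231.31] w 85.35862763274687
shift now [ 405.85 -424.07   91.34] after turn [398.17 431.29  91.31] turn [  0.    -0.   -93.54]
```

```bash
python3 -m jog '[[[15,-16,3,0,0,-1.8,1],[33,-34,7,0,0,-1.7,1],[35,-37,8,0,0,0,1],[35,-37,8,0,0,0,1],[35,-37,8,0,0,0,1],[35,-37,8,0,0,0,1],[35,-37,8,0,0,0,1],[35,-37,8,0,0,0,1],[35,-37,8,0,0,0,1],[35,-37,8,0,0,0,1],[35,-37,8,0,0,0,1],[30,-20,6,0,0,0,1]]]' 30; python3 go.py 449 -119 140 -72.2
```

```text
clock: 3.7
eef_pos: [408.4, -136.5, 145.5]
orientation: [-0.001, 0.988, 0.156, 0.0]
ft_force: [0.8, -0.2, 0.0]
width: 85.6
gripper_force: 0.0
clock 3.7 pos [ 408.38 -136.48  145.45] w 85.58869464951297
shift now [44.03 -4.09  5.47] after turn [44.02 -4.23  5.45] turn [-0.07 -0.01  0.16]
```

```bash
python3 -m jog '[[[22,-2,3,0,0,0,1],[22,-2,3,0,0,0,1],[0,0,0,0,0,0,1],[0,0,20,0,0,0,1],[0,0,28,0,0,0,1],[0,0,28,0,0,0,1],[0,0,22,0,0,0,1],[0,0,10,0,0,0,1],[0,0,0,0,0,0,1],[0,0,0,0,0,0,-1],[0,0,0,0,0,0,-1],[0,0,0,0,0,0,-1]]]' 20; python3 go.py 449 -119 32 17.8
```

```text
clock: 4.9
eef_pos: [449.2, -123.0, 32.5]
orientation: [0.0, 0.988, 0.154, 0.001]
ft_force: [-0.7, -0.8, 2.7]
width: 44.1
gripper_force: 2.1
clock 4.9 pos [ 449.23 -123.04   32.48] w 44.0614554909345
shift now [ 1.02 -3.92  0.48] after turn [3.92 1.02 0.48] turn [  0.13  -0.03 -90.05]
```

```bash
python3 -m jog '[[[0,0,0,0,0,0,-1],[0,0,0,0,0,0,-1],[0,0,0,0,0,0,0.7],[0,0,0,0,0,0,0.7],[0,0,0,0,0,-6,0.7],[0,0,0,0,0,-8,0.7],[0,0,0,0,0,-8,0.7],[0,0,0,0,0,-8,0.7],[0,0,0,0,0,-8,0.7],[0,0,0,0,0,-8,0.7],[0,0,0,0,0,-8,0.7],[0,0,0,0,0,-8,0.7]]]'; python3 -m jog '[[[0,0,0,0,0,-8,0.7],[0,0,0,0,0,-8,0.7],[0,0,0,0,0,-8,0.7],[0,0,0,0,0,-4,0.7],[0,0,0,0,0,0,-1],[0,0,0,0,0,0,-1],[0,0,0,0,0,0,-1],[0,0,0,0,0,0,-1],[0,0,0,0,0,0,-1]]]' 25;  python3 go.py 535.6 -397.1 140 17.8
```

```text
clock: 6.1
eef_pos: [448.4, -122.7, 31.3]
orientation: [-0.0, 0.766, 0.643, -0.0]
ft_force: [0.0, -0.5, -0.1]
width: 72.5
gripper_force: 0.0
clock: 7.0
eef_pos: [448.3, -122.9, 31.5]
orientation: [-0.0, 0.59, 0.808, -0.0]
ft_force: [-1.6, -0.2, 0.3]
width: 41.3
gripper_force: 25.5
clock 7.0 pos [ 448.26 -122.87   31.49] w 41.31831474386963
shift now [-287.82   -0.42 -108.48] after turn [-287.81   -0.67 -108.51] turn [-0.04  0.01 -0.07]
```

```bash
python3 -m jog '[[[0,0,-10,0,0,0,-1],[0,0,-25,0,0,0,-1],[0,0,-35,0,0,0,-1],[0,0,-35,0,0,0,-1],[-15,0,-20,0,0,0,-1],[-30,0,-4,0,0,0,-1],[-35,0,0,0,0,0,-1],[-40,0,0,0,0,0,-1],[-40,0,0,0,0,0,-1],[-40,0,0,0,0,0,-1],[-40,0,0,0,0,0,-1],[-35,0,0,0,0,0,-1]]]'; python3 -m jog '[[[-10,0,0,0,0,0,-1],[-3,0,0,0,0,0,-1],[0,0,0,0,0,0,-1]]]'; python3 go.py 535.6 -397.1 160 17.8
cat > m4.py <<'E'
from fit import *
t=viewer.snapshot("top"); s=viewer.snapshot("side"); pickle.dump((t,s),open("g.pkl","wb"))
o=observe()["eef_pos"]; print(o)
for n in("sage_center","white_center"):
    for p in(t,s): print(n,[(np.array(x["centre"])[::-1],round(x["conf"],2)) for x in place_of(p,n)[:2]],"expected held",proj(p,[o[0],o[1],o[2]+16.5])[0])
a=[]
for p in(t,s):
    u,v=proj(p,[520,-348.5,60])[0].astype(int); v=max(v,48); im=p["img"][v-48:v+48,u-64:u+64].copy(); K=6
    im=cv2.resize(im,None,fx=3.125,fy=3.125,interpolation=cv2.INTER_CUBIC); a.append(im)
cv2.imwrite("pics/d.png",np.hstack(a)[:,:,::-1])
E
python3 m4.py
```

```text
clock: 8.2
eef_pos: [532.3, -387.0, 160.8]
orientation: [0.0, 0.59, 0.807, 0.0]
ft_force: [0.9, -0.1, -1.1]
width: 41.4
gripper_force: 25.7
clock: 8.5
eef_pos: [536.4, -395.6, 160.5]
orientation: [-0.001, 0.589, 0.808, 0.001]
ft_force: [0.1, 0.6, -0.1]
width: 41.3
gripper_force: 25.7
clock 8.5 pos [ 536.39 -395.65  160.54] w 41.338773912641976
shift now [-1.14 -1.2   0.54] after turn [-1.14 -1.2   0.54] turn [ 0.02 -0.1   0.03]
[ 536.64 -394.73  160.87]
sage_center [(array([477.3, 196.7]), 0.69), (array([374. , 134.2]), 0.33)] expected held [479.03 196.76]
sage_center [(array([311.9,  72.3]), 0.7)] expected held [310.39  75.12]
white_center [(array([364.5, 180.1]), 0.69)] expected held [479.03 196.76]
white_center [(array([262.8, 190.6]), 0.74), (array([312.8, 145.5]), 0.28)] expected held [310.39  75.12]
```

View pics/d.png

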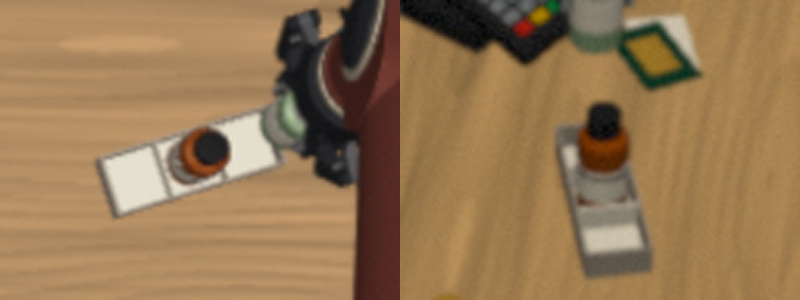

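```bash
python3 -m jog '[[[-1.5,-1.2,15,0,0,0,-1],[0,0,30,0,0,0,-1],[0,0,28,0,0,0,-1],[0,0,16,0,0,0,-1],[0,0,0,0,0,0,-1]]]'; 
cat > m5.py <<'E'
from fit import *
import sys
c0=np.array([520,-348.5])
S=[];P=[]
for i in range(3):
    t=viewer.snapshot("top"); S.append(observe()["eef_pos"]); s=viewer.snapshot("side"); S.append(observe()["eef_pos"])
o=np.mean(S,0); print(np.std(S,0),o); pickle.dump((t,s),open("g.pkl","wb"))
a=[]
for p in(t,s):
    u,v=proj(p,[o[0],o[1],o[2]-20])[0].astype(int); v=max(v,24); im=p["img"][v-24:v+36,u-40:u+40]; K=8 if 0 else 5
    im=cv2.resize(im,None,fx=10/2,fy=10/2,interpolation=cv2.INTER_CUBIC).copy()
    for k,P in enumerate(bottle(o[0],o[1],o[2]-31.5)[:1]+[boxpts(*c0,.31,54,156,(0,26))]):
        h=cv2.convexHull((proj(p,P)).astype(np.float32))[:,0]; q=np.round((h-[u-40,v-24]+.5)*5*16).astype(np.int32)
        cv2.polylines(im,[q],True,(255,0,0) if k==0 else (0,0,255),1,shift=4)
    a.append(im)
cv2.imwrite("pics/"+sys.argv[1],np.hstack(a)[:,:,::-1])
E
python3 m5.py e.png
```

```text
clock: 9.3
eef_pos: [533.5, -397.9, 67.9]
orientation: [-0.003, 0.589, 0.808, -0.0]
ft_force: [-1.0, 0.8, -1.5]
width: 41.4
gripper_force: 25.7
[0.69 0.29 1.12] [ 536.49 -399.02   72.36]
```

View pics/e.png

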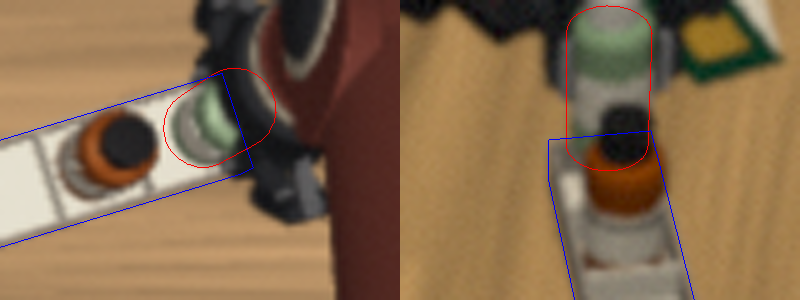

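```bash
python3 -m jog '[[[0,0,6,0,0,0,-1],[0,0,5,0,0,0,-1],[0,0,0,0,0,0,-1],[0,0,0,0,0,0,-1]]]'; 
cat > m6.py <<'E'
from fit import *
import sys
c0=np.array([520,-348.5]);S=[];T=[];Q=[]
for i in range(4):
    t=viewer.snapshot("top"); T.append(t["img"].astype(float)); S.append(observe()["eef_pos"]); s=viewer.snapshot("side"); Q.append(s["img"].astype(float)); S.append(observe()["eef_pos"])
o=np.mean(S,0); print(np.std(S,0),o,observe()["clock"]); t["img"]=np.mean(T,0).astype(np.uint8); s["img"]=np.mean(Q,0).astype(np.uint8); pickle.dump((t,s,o),open("g.pkl","wb"))
u,v=proj(t,[o[0],o[1],30])[0].astype(int); u-=10
im=t["img"][v-25:v+25,u-25:u+25+0]
im=cv2.resize(im,None,fx=8,fy=8,interpolation=cv2.INTER_CUBIC); ov=im.copy()
for k,P in enumerate([circ(o[0],o[1],o[2]-31.5,21),boxpts(*c0,.31,54,156,(26,)),boxpts(*(c0+[51*np.sin(.31),-51*np.cos(.31)]),.31,48,48,(26,))]):
    h=cv2.convexHull((proj(t,P)).astype(np.float32))[:,0]; q=np.round((h-[u-25,v-25]+.5)*8*16).astype(np.int32)
    cv2.polylines(ov,[q],True,[(255,0,0),(0,0,255),(0,160,0)][k],1,shift=4)
cv2.imwrite("pics/"+sys.argv[1],np.hstack([im,ov])[:,:,::-1])
E
python3 m6.py g1.png
```

```text
clock: 10.0
eef_pos: [535.5, -398.8, 60.1]
orientation: [-0.0, 0.59, 0.808, 0.0]
ft_force: [-0.4, -0.7, -0.4]
width: 41.1
gripper_force: 25.7
[0.04 0.02 0.09] [ 535.84 -398.87   60.59] 10.4
```

View pics/g1.png

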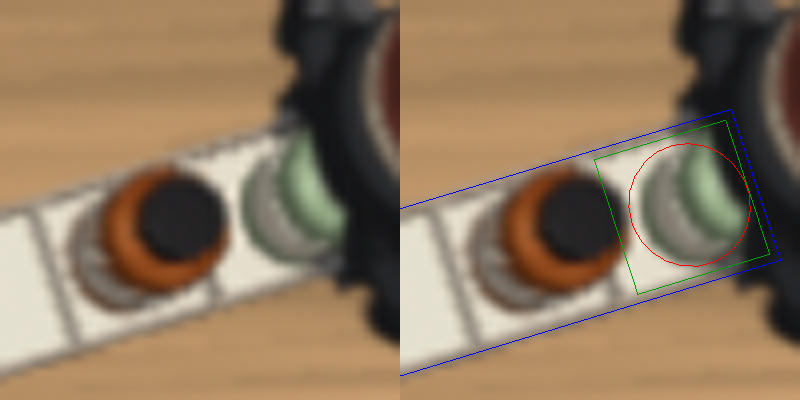

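```bash
cat > m7.py <<'E'
from fit import *
t,s=pickle.load(open("f.pkl","rb"))
out=[]
for p,f in((t,(520.4,-346.8,.315)),(s,(519.2,-349.8,.305))):
    u,v=proj(p,[520,-347,20])[0].astype(int)
    im=p["img"][v-38:v+37,u-50:u+50]; im=im[:, :] ; K=8
    im=cv2.resize(p["img"][v-25:v+25,u-34:u+33],None,fx=6,fy=6,interpolation=cv2.INTER_CUBIC)[:300,:400]; ov=im.copy()
    c,sn=np.cos(f[2]),np.sin(f[2])
    L=[]
    for k,(a,b) in enumerate([(-25.5,0),(25.5,0)]):
        for z in(26,4): L.append(((0,160,0),np.array([[f[0]+x*c-a*sn,f[1]+x*sn+a*c,z] for x in(-24,24)])))
    L.append(((0,0,255),boxpts(*f,54,156,(26,))[[0,1,3,2,0]])); L.append(((255,0,255),boxpts(*f,54,156,(0,))[[0,1,3,2,0]]))
    for col,P in L:
        q=np.round((proj(p,P)-[u-34,v-25]+.5)*6*16).astype(np.int32); cv2.polylines(ov,[q],False,col,1,shift=4)
    out.append(np.hstack([im,ov]))
cv2.imwrite("pics/i.png",np.vstack(out)[:,:,::-1])
E
python3 m7.py
```

```text
(no output)
```

View pics/i.png

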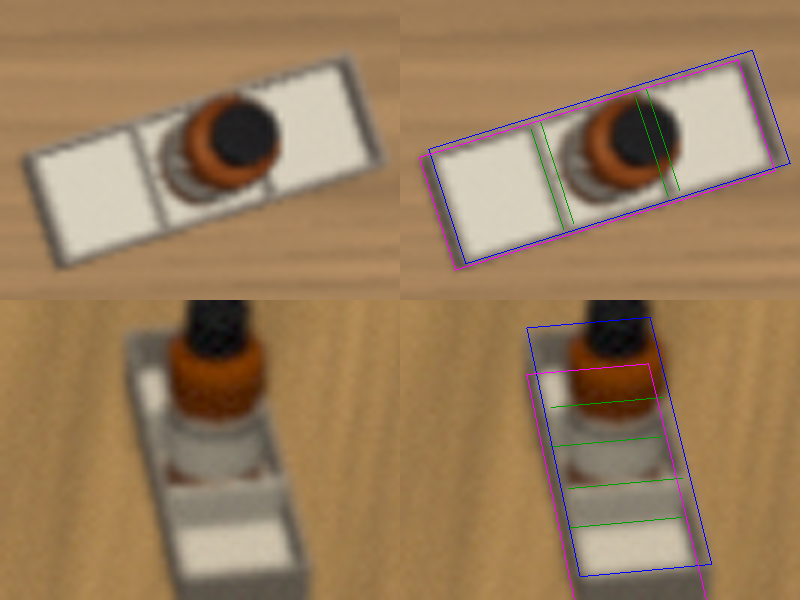

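```bash
python3 -m jog '[[[0,0,-10,0,0,0,-1],[0,0,-20,0,0,0,-1],[0,0,-25,0,0,0,-1],[0,0,-22,0,0,0,-1],[0,0,-12,0,0,0,-1],[8,0,-4,0,0,0,-1],[16,0,0,0,0,0,-1],[22,0,0,0,0,0,-1],[25,0,0,0,0,0,-1],[25,0,0,0,0,0,-1],[25,0,0,0,0,0,-1],[22,0,0,0,0,0,-1]]]' 60; python3 -m jog '[[[16,0,0,0,0,0,-1],[10,0,0,0,0,0,-1],[6,0,5,0,0,0,-1],[0,0,12,0,0,0,-1],[0,0,22,0,0,0,-1],[0,0,25,0,0,0,-1],[0,0,22,0,0,0,-1],[0,0,12,0,0,0,-1],[0,0,5,0,0,0,-1],[0,0,0,0,0,0,-1]]]'; python3 go.py 475 -225 32 107.8
```

```text
clock: 11.6
eef_pos: [490.6, -260.4, 152.7]
orientation: [-0.001, 0.589, 0.808, -0.0]
ft_force: [0.8, 0.4, -1.2]
width: 41.2
gripper_force: 60.6
clock: 12.6
eef_pos: [482.2, -232.4, 49.8]
orientation: [-0.0, 0.59, 0.808, -0.0]
ft_force: [0.1, 0.2, -1.3]
width: 41.1
gripper_force: 60.7
clock 12.6 pos [ 482.23 -232.35   49.82] w 41.06106523065344
shift now [ 9.19 -4.63 17.83] after turn [ 4.64  9.21 17.82] turn [  0.    -0.06 -90.06]
```

```bash
python3 -m jog '[[[8,0,0,0,0,0,-1],[10,0,0,0,0,0,-1],[5,0,5,0,0,0,-1],[2,0,5,0,0,0,-1],[0,0,4,0,0,0,-1],[0,0,2,0,0,0,-1],[0,0,1.5,0,0,0,-1],[0,0,0,0,0,0,-1]]]'
```

```text
clock: 13.4
eef_pos: [474.7, -208.6, 32.7]
orientation: [-0.0, 0.59, 0.808, -0.0]
ft_force: [0.4, -0.4, -1.5]
width: 40.7
gripper_force: 60.7
```

```bash
python3 -m jog '[[[0,0,1,0,0,0,-1],[0,0,0.5,0,0,0,-1],[0,0,0,0,0,0,-1]]]';python3 -m jog '[[[0,0,0,0,0,0,0.7],[0,0,0,0,0,0,0.7],[0,0,0,0,0,0,0.7],[0,0,0,0,0,-6,0.7],[0,0,0,0,0,-8,0.7],[0,0,0,0,0,-8,0.7],[0,0,0,0,0,-8,0.7],[0,0,0,0,0,-8,0.7],[0,0,0,0,0,-8,0.7],[0,0,0,0,0,-8,0.7],[0,0,0,0,0,-8,0.7],[0,0,0,0,0,-8,0.7]]]' 20; python3 -m jog '[[[0,0,0,0,0,-8,0.7],[0,0,0,0,0,-8,0.7],[0,0,0,0,0,-4,0.7],[0,0,0,0,0,0,0.7],[0,0,0,0,0,0,-1],[0,0,0,0,0,0,-1],[0,0,0,0,0,0,-1],[0,0,0,0,0,0,-1],[0,0,0,0,0,0,-1]]]';  python3 go.py 475 -209 140 107.8
```

```text
clock: 13.7
eef_pos: [474.9, -208.5, 31.7]
orientation: [0.0, 0.59, 0.808, 0.0]
ft_force: [-0.5, -0.7, 0.2]
width: 40.9
gripper_force: 60.9
clock: 14.9
eef_pos: [474.7, -208.5, 31.5]
orientation: [0.0, 0.017, 1.0, -0.0]
ft_force: [0.2, 0.5, 0.9]
width: 72.7
gripper_force: 0.0
clock: 15.8
eef_pos: [474.9, -208.6, 31.7]
orientation: [0.0, -0.154, 0.988, -0.0]
ft_force: [0.5, -0.0, 2.0]
width: 41.4
gripper_force: 22.6
clock 15.8 pos [ 474.88 -208.56   31.7 ] w 41.44061848339072
shift now [   0.01   -0.51 -108.3 ] after turn [   0.02   -0.45 -108.3 ] turn [-0.03  0.01 -0.06]
```

```bash
python3 -m jog '[[[0,0,0,0,0,0,1],[0,0,0,0,0,0,1],[0,0,0,0,0,0,1],[0,0,-20,0,0,0,1],[0,0,-40,0,0,0,1],[0,0,-40,0,0,0,1],[0,0,-20,0,0,0,1],[0,0,0,0,0,0,1]]]'; python3 go.py 600 -125 150 107.8
cat > bf.py <<'E'
from fit import *
from scipy.optimize import minimize
# silhouette fit of a standing bottle by colour distance to the wood
def fitb(p,x0,z0=0,rel=[0,96]):
    P0=np.vstack(bottle(*x0,z0)); q=proj(p,P0); lo=(q.min(0)-7).astype(int); hi=(q.max(0)+7).astype(int)
    im=cv2.resize(p["img"][lo[1]:hi[1],lo[0]:hi[0]],None,fx=N,fy=N,interpolation=cv2.INTER_CUBIC)
    L=cv2.cvtColor(cv2.GaussianBlur(im,(0,0),3),cv2.COLOR_RGB2LAB).astype(float)
    m=sum(ras(p,b,lo,L.shape[:2]) for b in bottle(*x0,z0))>0
    far=~(cv2.dilate(m.astype(np.uint8),np.ones((4*N,4*N)))>0)
    w=np.median(L[far],0); D=np.linalg.norm((L-w)*[.5,1,1],axis=2); M=(D>9)
    def cost(v): 
        return (((ras(p,bottle(*v,z0)[0],lo,M.shape)|ras(p,bottle(*v,z0)[1],lo,M.shape)|ras(p,np.vstack([bottle(*v,z0)[0][24:],bottle(*v,z0)[1][:24]]),lo,M.shape))!=M).sum())/N/N
    r=minimize(cost,x0,method="Nelder-Mead",options=dict(initial_simplex=np.array(x0)+[[0,0],[5,0],[0,5]],xatol=.05,fatol=.02))
    return r.x,r.fun,M.sum()/N/N
E
cat > m8.py <<'E'
from bf import *
T=[];Q=[]
for i in range(3):
    t=viewer.snapshot("top");T.append(t["img"].astype(float)); s=viewer.snapshot("side");Q.append(s["img"].astype(float))
t["img"]=np.mean(T,0).astype(np.uint8); s["img"]=np.mean(Q,0).astype(np.uint8); pickle.dump((t,s),open("k.pkl","wb"))
for n,x in(("sage",(475,-208.6)),("white",(599,-125))):
    for p in(t,s): print(n,fitb(p,x))
occ=bottle(522,-347,4)
for vs in((t,),(s,)): print("box",fitbox(vs,[520,-348,.31],54,156,(0,26),occ))
E

```

```text
clock: 16.6
eef_pos: [476.7, -208.2, 154.5]
orientation: [0.003, -0.154, 0.988, -0.001]
ft_force: [-0.2, 0.0, 0.7]
width: 85.7
gripper_force: 0.0
clock 16.6 pos [ 476.73 -208.2   154.48] w 85.67955535857293
shift now [-142.75   41.65    5.1 ] after turn [-142.8    41.53    4.48] turn [-0.2   0.3  -0.04]
```

```bash
python3 -m jog '[[[-20,6,0,0,0,0,1],[-30,9,1,0,0,0,1],[-35,10,1,0,0,0,1],[-30,9,1,0,0,0,1],[-20,6,1,0,0,0,1],[-7,2,0,0,0,0,1],[0,0,0,0,0,0,1]]]'; python3 m8.py;  python3 go.py 600 -125 32 107.8
```

```text
clock: 17.3
eef_pos: [596.8, -124.3, 146.3]
orientation: [-0.001, -0.155, 0.988, 0.0]
ft_force: [-0.5, 0.4, 0.4]
width: 85.3
gripper_force: 0.0
sage (array([ 472.9 , -210.83]), np.float64(54.77777777777778), np.float64(322.77777777777777))
sage (array([ 473.39, -212.46]), np.float64(383.02777777777777), np.float64(1017.6111111111112))
white (array([ 622.44, -127.86]), np.float64(807.1666666666666), np.float64(1085.3055555555554))
white (array([ 596.3, -123.6]), np.float64(139.66666666666666), np.float64(785.2777777777778))
box (array([ 510.45, -391.52,    0.89]), np.float64(291.3333333333333))
box (array([ 509.52, -324.43,    0.36]), np.float64(101.69444444444444))
clock 17.6 pos [ 596.4  -126.38  147.44] w 85.51696252867423
shift now [ -3.95   0.29 115.43] after turn [ -3.85   0.22 115.44] turn [-0.03 -0.05 -0.13]
```

```bash
cat > m9.py <<'E'
from fit import *
t,s=pickle.load(open("k.pkl","rb")); out=[]
for p in(t,s):
    u,v=proj(p,[478,-212,40])[0].astype(int)
    im=cv2.resize(p["img"][v-25:v+25,u-34:u+33],None,fx=6,fy=6,interpolation=cv2.INTER_CUBIC)[:300,:400]; ov=im.copy()
    for P in bottle(474.9,-208.6,0):
        h=cv2.convexHull((proj(p,P)).astype(np.float32))[:,0]; q=np.round((h-[u-34,v-25]+.5)*6*16).astype(np.int32); cv2.polylines(ov,[q],True,(255,0,0),1,shift=4)
    out.append(np.hstack([im,ov]))
cv2.imwrite("pics/j.png",np.vstack(out)[:,:,::-1])
E
python3 m9.py
```

```text
(no output)
```

View pics/j.png

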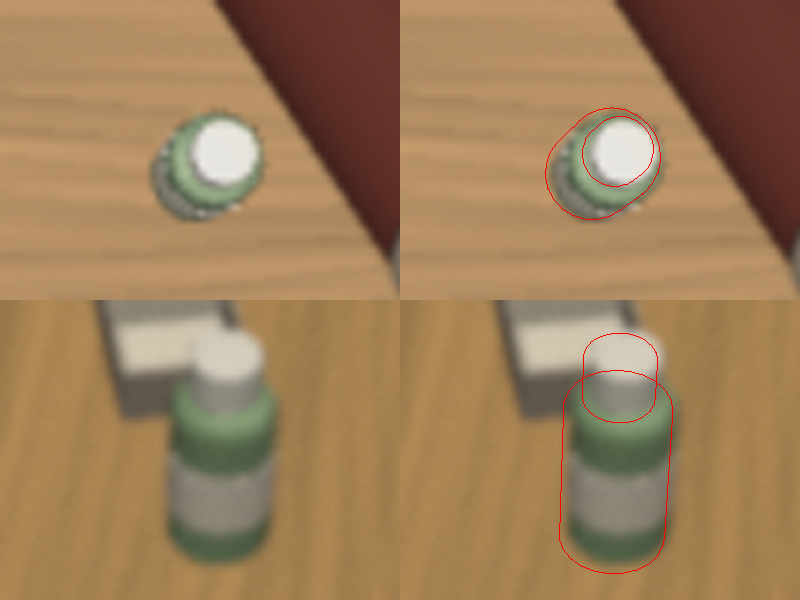

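The red outline drawn at sage's known position lies about 1 px left of and below the seen bottle in both views: cap (628,352) seen against (620,355) drawn in the side panel. The pictures are therefore biased by about (-2.3,-2.6) mm, which puts the box near (522,-345.4).

```bash
python3 -m jog '[[[-5.6,3.9,10,0,0,0,1],[0,0,25,0,0,0,1],[0,0,30,0,0,0,1],[0,0,28,0,0,0,1],[0,0,15,0,0,0,1],[0,0,7,0,0,0,1],[0,0,0,0,0,0,1],[0,0,0,0,0,0,-1],[0,0,0,0,0,0,-1],[0,0,0,0,0,0,-1],[0,0,0,0,0,0,-1],[0,0,0,0,0,0,-1]]]' 20; python3 -m jog '[[[0,0,0,0,0,0,0.7],[0,0,0,0,0,0,0.7],[0,0,0,0,0,0,0.7],[0,0,0,0,0,6,0.7],[0,0,0,0,0,8,0.7],[0,0,0,0,0,8,0.7],[0,0,0,0,0,8,0.7],[0,0,0,0,0,8,0.7],[0,0,0,0,0,8,0.7],[0,0,0,0,0,8,0.7],[0,0,0,0,0,8,0.7],[0,0,0,0,0,8,0.7]]]';python3 -m jog '[[[0,0,0,0,0,8,0.7],[0,0,0,0,0,8,0.7],[0,0,0,0,0,6,0.7],[0,0,0,0,0,0,0.7],[0,0,0,0,0,0,-1],[0,0,0,0,0,0,-1],[0,0,0,0,0,0,-1],[0,0,0,0,0,0,-1],[0,0,0,0,0,0,-1],[0,0,0,0,0,0,-1]]]' 60;  python3 go.py 506.5 -296.8 160 17.8
```

```text
clock: 18.8
eef_pos: [602.1, -119.9, 33.7]
orientation: [0.001, -0.154, 0.988, -0.0]
ft_force: [-0.6, -0.8, 5.6]
width: 41.8
gripper_force: 22.9
clock: 20.0
eef_pos: [601.0, -119.4, 32.2]
orientation: [-0.0, 0.443, 0.897, 0.0]
ft_force: [0.3, -0.2, 0.6]
width: 72.5
gripper_force: 0.0
clock: 21.0
eef_pos: [601.1, -119.8, 32.5]
orientation: [-0.0, 0.603, 0.797, -0.0]
ft_force: [-1.6, -0.3, 1.6]
width: 40.5
gripper_force: 60.5
clock 21.0 pos [ 601.11 -119.76   32.52] w 40.525887448631295
shift now [-144.67 -139.2  -127.44] after turn [-139.64 -144.21 -127.48] turn [-0.02 -0.01 -2.04]
```

```bash
python3 -m jog '[[[0,0,-5,0,0,0,-1],[0,0,-12,0,0,0,-1],[0,0,-20,0,0,0,-1],[0,0,-25,0,0,0,-1],[0,0,-25,0,0,0,-1],[0,0,-20,0,0,0,-1],[0,0,-12,0,0,-1,-1],[-4,-4,-6,0,0,-1,-1],[-9,-9,-2.5,0,0,0,-1],[-14,-14,0,0,0,0,-1],[-18,-18,0,0,0,0,-1],[-20,-20,0,0,0,0,-1]]]'; python3 -m jog '[[[-20,-20,0,0,0,0,-1],[-18,-18,0,0,0,0,-1],[-14,-14,0,0,0,0,-1],[-10,-10,0,0,0,0,-1],[-6,-8,0,0,0,0,-1],[-4,-4,0,0,0,0,-1],[-1,-2,0,0,0,0,-1],[0,0,0,0,0,0,-1],[0,0,0,0,0,0,-1]]]'; python3 go.py 506.5 -296.8 62 17.8
```

```text
clock: 22.2
eef_pos: [557.4, -202.8, 158.8]
orientation: [-0.001, 0.589, 0.808, -0.001]
ft_force: [0.3, -0.6, -0.1]
width: 41.1
gripper_force: 60.7
clock: 23.1
eef_pos: [509.6, -292.9, 160.1]
orientation: [0.0, 0.589, 0.808, 0.0]
ft_force: [0.5, 0.4, -1.3]
width: 40.5
gripper_force: 60.7
clock 23.1 pos [ 509.63 -292.88  160.14] w 40.4580559348365
shift now [-2.81 -4.27 98.13] after turn [-2.77 -4.18 98.14] turn [ 0.05 -0.03  0.06]
```

```bash
python3 -m jog '[[[-2.8,-4.2,8,0,0,0,-1],[0,0,18,0,0,0,-1],[0,0,22,0,0,0,-1],[0,0,22,0,0,0,-1],[0,0,15,0,0,0,-1],[0,0,8,0,0,0,-1],[0,0,5,0,0,0,-1],[0,0,0,0,0,0,-1]]]'
cat > m10.py <<'E'
from fit import *
T=[];Q=[]
for i in range(2):
    t=viewer.snapshot("top");T.append(t["img"].astype(float)); s=viewer.snapshot("side");Q.append(s["img"].astype(float))
t["img"]=np.mean(T,0).astype(np.uint8); s["img"]=np.mean(Q,0).astype(np.uint8); pickle.dump((t,s),open("l.pkl","wb"))
o=observe()["eef_pos"];print(o); out=[]; b=np.array([-2.3,-2.6,0]); f=(522.1-2.3,-345.4-2.6,.31)
c0=np.array(f[:2])+51*np.array([-np.sin(.31),np.cos(.31)])
for p in(t,s):
    u,v=proj(p,[508,-300,30])[0].astype(int)
    im=cv2.resize(p["img"][v-25:v+25,u-34:u+33],None,fx=6,fy=6,interpolation=cv2.INTER_CUBIC)[:300,:400]; ov=im.copy()
    for col,P in(((255,0,0),circ(o[0]+b[0],o[1]+b[1],o[2]-32.5,21)),((0,0,255),boxpts(*f,54,156,(26,))),((0,160,0),boxpts(*c0,.31,48,48,(26,)))):
        h=cv2.convexHull((proj(p,P)).astype(np.float32))[:,0]; q=np.round((h-[u-34,v-25]+.5)*6*16).astype(np.int32); cv2.polylines(ov,[q],True,col,1,shift=4)
    out.append(np.hstack([im,ov]))
cv2.imwrite("pics/l.png",np.vstack(out)[:,:,::-1])
E
python3 m10.py
```

```text
clock: 23.9
eef_pos: [506.0, -297.9, 61.8]
orientation: [-0.0, 0.589, 0.808, 0.0]
ft_force: [-0.2, 0.2, -1.7]
width: 40.9
gripper_force: 60.7
[ 506.51 -298.2    62.89]
```

View pics/l.png

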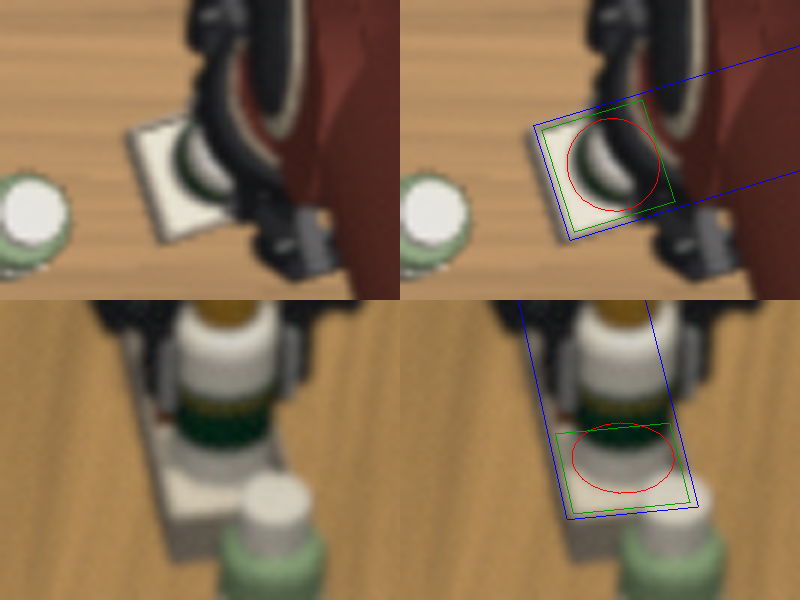

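```bash
python3 -m jog '[[[1.3,0.4,0,0,0,0,-1],[0,0,3,0,0,0,-1],[0,0,3,0,0,0,-1],[0,0,3,0,0,0,-1],[0,0,2,0,0,0,-1],[0,0,0,0,0,0,-1]]]'
```

```text
clock: 24.7
eef_pos: [505.5, -296.5, 50.5]
orientation: [-0.0, 0.589, 0.808, -0.0]
ft_force: [-0.3, 0.4, -0.9]
width: 40.8
gripper_force: 60.7
```

```bash
python3 go.py 506.5 -296.8 36.5 17.8
```

```text
clock 24.7 pos [ 505.54 -296.53   50.49] w 40.81322014926094
shift now [-0.56  0.84 13.99] after turn [-0.56  0.83 13.99] turn [-0.04 -0.04 -0.04]
```

```bash
python3 -m jog '[[[0,0.5,3,0,0,0,-1],[0,0,3.5,0,0,0,-1],[0,0,3.5,0,0,0,-1],[0,0,2,0,0,0,-1],[0,0,1,0,0,0,-1],[0,0,0.5,0,0,0,-1],[0,0,0,0,0,0,-1]]]'
```

```text
clock: 25.4
eef_pos: [506.4, -296.5, 37.5]
orientation: [0.0, 0.59, 0.808, 0.0]
ft_force: [-0.9, 0.4, -0.7]
width: 40.4
gripper_force: 60.7
```

```bash
python3 -m jog '[[[0,0,1,0,0,0,-1],[0,0,0,0,0,0,-1],[0,0,0,0,0,0,0.4],[0,0,0,0,0,0,0.6],[0,0,0,0,0,0,0.7],[0,0,-8,0,0,0,0.7],[0,0,-25,0,0,0,0.7],[0,0,-35,0,0,0,0.9],[0,0,-35,0,0,0,1],[0,0,-10,0,0,0,1],[0,0,0,0,0,0,1]]]' 20; python3 go.py 474.9 -208.6 145 17.8
```

```text
clock: 26.5
eef_pos: [507.5, -296.8, 151.8]
orientation: [0.002, 0.59, 0.808, 0.0]
ft_force: [-0.4, 0.6, 0.2]
width: 85.4
gripper_force: 0.0
clock 26.5 pos [ 507.49 -296.83  151.8 ] w 85.44818404686546
shift now [93.98 -4.16  6.48] after turn [93.97 -4.06  6.8 ] turn [ 0.18  0.19 -0.05]
```

```bash
python3 -m jog '[[[20,-1,0,0,0,0,1],[30,-1,1,0,0,0,1],[28,-1,2,0,0,0,1],[13,-1,2,0,0,0,1],[3,0,2,0,0,0,1],[0,0,0,0,0,0,1],[0,0,0,0,0,0,1]]]'; cat > m11.py <<'E'
from bf import *
t=viewer.snapshot("top"); s=viewer.snapshot("side"); pickle.dump((t,s),open("n.pkl","wb"))
for p in(t,s):
    for n in("white_center","base"): print(n,[(np.array(x["centre"])[::-1],round(x["conf"],2)) for x in place_of(p,n)[:2]],"exp",proj(p,[506.4-2.3,-296.6-2.6,52])[0],proj(p,[519.8,-348,0])[0])
occ=bottle(522,-347,4)+bottle(506,-299,4)
a=bottle(522,-347,4); occ.append(np.vstack([a[0],a[1]])); a=bottle(504,-299,4); occ.append(np.vstack(a))
print("box side",fitbox((s,),[520,-348,.31],54,156,(0,26),occ)); print("box top",fitbox((t,),[520,-348,.31],54,156,(0,26),occ))
t0,s0=pickle.load(open("f.pkl","rb")); print("ref",fitbox((s0,),[520,-348,.31],54,156,(0,26),occ),fitbox((t0,),[520,-348,.31],54,156,(0,26),occ))
E
python3 m11.py; python3 go.py 474.9 -208.6 32 17.8
```

```text
clock: 27.2
eef_pos: [474.2, -209.8, 142.1]
orientation: [0.0, 0.59, 0.807, -0.0]
ft_force: [-0.3, 0.9, -0.1]
width: 85.4
gripper_force: 0.0
white_center [(array([449.6, 211.1]), 0.72)] exp [430.94 215.85] [444.85 213.02]
base [(array([445.5, 211.6]), 0.56)] exp [430.94 215.85] [444.85 213.02]
white_center [] exp [316.75 143.54] [312.93 145.35]
base [(array([310.6, 145.3]), 0.78)] exp [316.75 143.54] [312.93 145.35]
box side (array([ 509.63, -329.26,    0.34]), np.float64(165.66666666666666))
box top (array([ 522.92, -376.59,    0.15]), np.float64(341.72222222222223))
ref (array([ 519.14, -350.37,    0.3 ]), np.float64(19.88888888888889)) (array([ 520.62, -346.9 ,    0.32]), np.float64(36.47222222222222))
clock 27.5 pos [ 473.94 -208.69  142.46] w 85.26891916582001
shift now [ -0.19   0.93 110.46] after turn [ -0.2    0.94 110.46] turn [ 0.01  0.   -0.09]
```

```bash
python3 -m jog '[[[0,1,10,0,0,0,1],[0,0,25,0,0,0,1],[0,0,30,0,0,0,1],[0,0,25,0,0,0,1],[0,0,14,0,0,0,1],[0,0,6,0,0,0,1],[0,0,0,0,0,0,1],[0,0,0,0,0,0,-1],[0,0,0,0,0,0,-1],[0,0,0,0,0,0,-1],[0,0,0,0,0,0,-1],[0,0,0,0,0,0,-1]]]' 60; python3 go.py 537.7 -394 165 17.8
```

```text
clock: 28.7
eef_pos: [475.2, -208.2, 33.5]
orientation: [0.001, 0.59, 0.808, -0.0]
ft_force: [-1.8, 0.5, 6.5]
width: 40.6
gripper_force: 60.2
clock 28.7 pos [ 475.2  -208.16   33.46] w 40.6118590994851
shift now [-196.21    2.99 -131.29] after turn [-196.05    2.7  -131.54] turn [ 0.05  0.07 -0.05]
```

```bash
python3 -m jog '[[[0,0,-5,0,0,0,-1],[0,0,-12,0,0,0,-1],[0,0,-20,0,0,0,-1],[0,0,-27,0,0,0,-1],[0,0,-27,0,0,0,-1],[0,0,-20,0,0,0,-1],[0,0,-12,0,0,0,-1],[-5,0,-6,0,0,0,-1],[-10,0,-2,0,0,0,-1],[-16,0.5,0,0,0,0,-1],[-20,0.5,0,0,0,0,-1],[-23,0.5,0,0,0,0,-1]]]'; python3 -m jog '[[[-25,0.5,0,0,0,0,-1],[-25,0.5,0,0,0,0,-1],[-22,0,0,0,0,0,-1],[-18,0,0,0,0,0,-1],[-14,0,0,0,0,0,-1],[-9,0,0,0,0,0,-1],[-6,0,0,0,0,0,-1],[-3,0,0,0,0,0,-1],[0,0,0,0,0,0,-1],[0,0,0,0,0,0,-1]]]'; cat > m12.py <<'E'
from fit import *
for i in range(3): t=viewer.snapshot("top"); s=viewer.snapshot("side")
pickle.dump((t,s),open("q.pkl","wb"))
a=bottle(520,-348,4);b=bottle(504,-299,4);occ=[np.vstack(a),np.vstack(b)]
print("box side",fitbox((s,),[520,-348,.31],54,156,(0,26),occ)); 
E
python3 m12.py; python3 go.py 537.7 -394 65 17.8
```

```text
clock: 29.9
eef_pos: [498.3, -279.0, 162.2]
orientation: [-0.001, 0.589, 0.808, -0.0]
ft_force: [0.4, 0.1, -1.8]
width: 40.8
gripper_force: 60.6
clock: 30.9
eef_pos: [537.0, -393.0, 163.5]
orientation: [-0.0, 0.589, 0.808, 0.0]
ft_force: [0.0, 1.0, -1.6]
width: 40.5
gripper_force: 60.6
box side (array([ 518.51, -349.87,    0.31]), np.float64(20.75))
clock 31.2 pos [ 537.   -393.49  163.64] w 40.90920556934001
shift now [-0.7   0.5  98.64] after turn [-0.7   0.51 98.64] turn [ 0.    0.   -0.02]
```

```bash
python3 -m jog '[[[-0.7,0.5,8,0,0,0,-1],[0,0,20,0,0,0,-1],[0,0,25,0,0,0,-1],[0,0,23,0,0,0,-1],[0,0,13,0,0,0,-1],[0,0,6,0,0,0,-1],[0,0,3,0,0,0,-1],[0,0,0,0,0,0,-1]]]';  python3 -m jog '[[[0,0,3,0,0,0,-1],[0,0,3,0,0,0,-1],[0,0,3,0,0,0,-1],[0,0,3,0,0,0,-1],[0,0,0,0,0,0,-1],[0,0,0,0,0,0,-1]]]'; python3 go.py 537.7 -394 37.5 17.8
```

```text
clock: 32.0
eef_pos: [538.2, -394.4, 66.0]
orientation: [0.001, 0.59, 0.808, 0.0]
ft_force: [0.2, -0.7, -1.5]
width: 40.8
gripper_force: 60.6
clock: 32.6
eef_pos: [537.6, -394.3, 53.4]
orientation: [-0.0, 0.59, 0.808, 0.0]
ft_force: [-0.5, -0.2, -1.7]
width: 40.6
gripper_force: 60.6
clock 32.6 pos [ 537.61 -394.26   53.38] w 40.56824444030191
shift now [ 0.21  0.17 15.88] after turn [ 0.22  0.17 15.88] turn [-0.   -0.01 -0.04]
```

```bash
python3 -m jog '[[[0,0,3,0,0,0,-1],[0,0,4,0,0,0,-1],[0,0,4,0,0,0,-1],[0,0,2.5,0,0,0,-1],[0,0,1,0,0,0,-1],[0,0,0.5,0,0,0,-1],[0,0,0,0,0,0,-1],[0,0,0,0,0,0,-1]]]'
```

```text
clock: 33.4
eef_pos: [537.8, -394.3, 38.7]
orientation: [0.0, 0.59, 0.808, 0.0]
ft_force: [0.1, -0.2, -0.6]
width: 40.3
gripper_force: 60.6
```

```bash
python3 -m jog '[[[0,0,1,0,0,0,-1],[0,0,0.7,0,0,0,-1],[0,0,0,0,0,0,-1],[0,0,0,0,0,0,-1]]]'
```

```text
clock: 33.8
eef_pos: [537.9, -394.4, 37.6]
orientation: [0.0, 0.59, 0.808, -0.0]
ft_force: [-2.2, 1.5, 4.8]
width: 40.3
gripper_force: 61.0
```

Contact is 4.8 N, so the bottle is seated. I release it and rise.

```bash
python3 -m jog '[[[0,0,0,0,0,0,0.4],[0,0,0,0,0,0,0.6],[0,0,0,0,0,0,0.7],[0,0,-8,0,0,0,0.7],[0,0,-25,0,0,0,0.7],[0,0,-35,0,0,0,0.9],[0,0,-40,0,0,0,1],[0,0,-25,0,0,0,1],[0,0,-8,0,0,0,1],[0,0,0,0,0,0,1]]]' 20; python3 go.py 548.5 342 180 17; python3 go.py 548.5 342 180 17.8
cat > m13.py <<'E'
from fit import *
t=pickle.load(open("f.pkl","rb")); 
print([fitbox((p,),[551,342,.29],64,166,(0,108)) for p in t])
for p in t:
  im=p["img"]; g=((im[:,:,1].astype(int)-im[:,:,0]>15)).astype(np.uint8)
  q=proj(p,[549,342,108])[0]; m=np.zeros_like(g); cv2.circle(m,tuple(int(a) for a in q),20,1,-1); 
  rows,cols=np.nonzero(g&m); print(q,cols.mean(),rows.mean(),len(cols))
E
python3 m13.py
```

```text
clock: 34.8
eef_pos: [538.2, -394.5, 179.1]
orientation: [0.001, 0.59, 0.808, 0.0]
ft_force: [0.0, 0.1, -0.1]
width: 85.5
gripper_force: 0.0
clock 34.8 pos [ 538.15 -394.49  179.06] w 85.52624633432117
shift now [698.27 234.41  -1.96] after turn [701.28 225.22  -0.94] turn [0.09 0.11 0.75]
clock 34.8 pos [ 538.15 -394.49  179.06] w 85.52624633432117
shift now [698.27 234.41  -1.96] after turn [698.07 234.99  -0.94] turn [ 0.09  0.11 -0.05]
[(array([549.02, 344.36,   0.28]), np.float64(277.02777777777777)), (array([548.73, 341.33,   0.3 ]), np.float64(458.8611111111111))]
[184.54 191.29] 185.34920634920636 194.06878306878306 189
[234.56 373.16] 235.01114206128133 373.18105849582173 359
```

```bash
python3 -m jog '[[[15,5,0,0,0,0,1],[30,10,0,0,0,0,1],[40,13.5,0,0,0,0,1],[42,14,0,0,0,0,1],[42,14,0,0,0,0,1],[42,14,0,0,0,0,1],[42,14,0,0,0,0,1],[42,14,0,0,0,0,1],[42,14,0,0,0,0,1],[42,14,0,0,0,0,1],[42,14,0,0,0,0,1],[42,14,0,0,0,0,1]]]'; python3 -m jog '[[[42,14,0,0,0,0,1],[42,14,0,0,0,0,1],[42,14,0,0,0,0,1],[35,12,0,0,0,0,1],[25,9,0,0,0,0,1],[15,5,0,0,0,0,1],[0,0,0,0,0,0,1]]]'; cat > m14.py <<'E'
import fit
from fit import *
t0,s0=pickle.load(open("f.pkl","rb"))
for p in(t0,s0):
    im=p["img"]; g=(im[:,:,1].astype(int)-im[:,:,0]>8); im[g]=(150,145,138)
    print(fitbox((p,),[549,342,.29],64,166,(0,108)))
t=viewer.snapshot("top"); s=viewer.snapshot("side"); pickle.dump((t,s),open("r.pkl","wb"))
occ=[np.vstack(bottle(520+d*15.6,-348-d*48.6,4)) for d in(-1,0,1)]
for p in(t,s): print("box",fitbox((p,),[520,-348,.31],54,156,(0,26),occ))
for p in (t,s):
    u,v=proj(p,[520,-348,50])[0].astype(int); a=cv2.resize(p["img"][v-25:v+25,u-34:u+33],None,fx=6,fy=6,interpolation=cv2.INTER_CUBIC); cv2.imwrite("pics/r%d.png"%(p is s),a[:,:,::-1])
E
python3 m14.py; python3 go.py 551 344.6 150 17; python3 go.py 551 344.6 55 17
```

```text
clock: 36.0
eef_pos: [541.2, 96.0, 175.9]
orientation: [-0.002, 0.589, 0.808, -0.001]
ft_force: [0.3, 0.7, -0.5]
width: 85.6
gripper_force: 0.0
clock: 36.7
eef_pos: [544.6, 308.6, 176.4]
orientation: [-0.001, 0.588, 0.809, -0.001]
ft_force: [0.0, -0.3, -0.0]
width: 85.7
gripper_force: 0.0
(array([548.42, 343.42,   0.29]), np.float64(105.5))
(array([548.67, 341.41,   0.3 ]), np.float64(117.02777777777777))
box (array([ 520.75, -348.15,    0.32]), np.float64(10.972222222222221))
box (array([ 510.04, -343.11,    0.28]), np.float64(187.38888888888889))
clock 36.8 pos [546.62 304.22 176.69] w 85.23971823519967
shift now [37.19 16.53 26.57] after turn [37.33 15.99 26.69] turn [-0.14  0.13  0.72]
clock 36.8 pos [546.62 304.22 176.69] w 85.23971823519967
shift now [ 37.39  16.76 121.57] after turn [ 37.33  15.99 121.69] turn [-0.14  0.13  0.72]
```

```bash
python3 -m jog '[[[12,5,0,0,0,0.7,1],[17,7,5,0,0,0,1],[8,4,10,0,0,0,1],[0,0,11,0,0,0,1],[0,0,0,0,0,0,1]]]'; python3 -c "
from h import *
for i in range(6): viewer.snapshot('top')"; python3 go.py 551 345 55 17
```

```text
clock: 37.3
eef_pos: [550.5, 343.8, 149.1]
orientation: [-0.0, 0.595, 0.804, -0.003]
ft_force: [0.7, -0.9, -0.5]
width: 85.4
gripper_force: 0.0
clock 37.6 pos [551.78 345.62 152.38] w 85.3296562118223
shift now [-0.36 -1.02 97.38] after turn [-0.36 -0.93 97.38] turn [ 0.06 -0.    0.01]
```

```bash
python3 -m jog '[[[-0.4,-1,10,0,0,0,1],[0,0,15,0,0,0,1],[0,0,15,0,0,0,1],[0,0,12,0,0,0,1],[0,0,5,0,0,0,1],[0,0,0,0,0,0,1]]]'; python3 -m jog '[[[0,0,8,0,0,0,1],[0,0,12,0,0,0,1],[0,0,12,0,0,0,1],[0,0,6,0,0,0,1],[0,0,2,0,0,0,1],[0,0,0,0,0,0,1],[0,0,0,0,0,0,-1],[0,0,0,0,0,0,-1],[0,0,0,0,0,0,-1],[0,0,0,0,0,0,-1],[0,0,0,0,0,0,-1]]]' 60; python3 go.py 551 345 175 17.4
```

```text
clock: 38.2
eef_pos: [549.9, 344.9, 93.3]
orientation: [-0.0, 0.594, 0.804, -0.001]
ft_force: [-0.7, 0.2, -0.5]
width: 85.2
gripper_force: 0.0
clock: 39.3
eef_pos: [550.7, 345.8, 55.6]
orientation: [0.0, 0.594, 0.804, 0.001]
ft_force: [-1.2, 0.2, 3.9]
width: 63.4
gripper_force: 63.8
clock 39.3 pos [550.71 345.78  55.63] w 63.36664948720491
shift now [  -0.77    0.19 -119.37] after turn [  -0.84    0.04 -119.37] turn [ 0.07 -0.03 -0.34]
```

```bash
python3 -m jog '[[[0,0,-3,0,0,0,-1],[0,0,-8,0,0,0,-1],[0,0,-15,0,0,0,-1],[0,0,-22,0,0,0,-1],[0,0,-28,0,0,0,-1],[0,0,-28,0,0,0,-1],[0,0,-22,0,0,0,-1],[0,0,-15,0,0,0,-1],[0,0,-8,0,0,-0.4,-1],[0,0,-2,0,0,-0.4,-1],[0,0,0,0,0,0,-1]]]' 80; python3 go.py 522.1 -345.4 205 17.8
```

```text
clock: 40.4
eef_pos: [550.2, 344.9, 205.2]
orientation: [-0.0, 0.589, 0.808, -0.001]
ft_force: [-0.5, 0.3, -1.5]
width: 63.3
gripper_force: 83.2
clock 40.4 pos [550.22 344.91 205.16] w 63.250856458576266
shift now [-648.38 -238.59    0.82] after turn [-648.67 -237.8     0.16] turn [-0.07  0.03  0.07]
```

```bash
python3 -m jog '[[[-5,-1.8,0,0,0,0,-1],[-10,-3.7,0,0,0,0,-1],[-16,-5.9,0,0,0,0,-1],[-22,-8.1,0,0,0,0,-1],[-27,-9.9,0,0,0,0,-1],[-30,-11,0,0,0,0,-1],[-30,-11,0,0,0,0,-1],[-30,-11,0,0,0,0,-1],[-30,-11,0,0,0,0,-1],[-30,-11,0,0,0,0,-1],[-30,-11,0,0,0,0,-1],[-30,-11,0,0,0,0,-1]]]'; python3 -m jog '[[[-30,-11,0,0,0,0,-1],[-30,-11,0,0,0,0,-1],[-30,-11,0,0,0,0,-1],[-30,-11,0,0,0,0,-1],[-30,-11,0,0,0,0,-1],[-30,-11,0,0,0,0,-1],[-30,-11,0,0,0,0,-1],[-30,-11,0,0,0,0,-1],[-27,-9.9,0,0,0,0,-1],[-22,-8.1,0,0,0,0,-1],[-18,-6.6,0,0,0,0,-1],[-14,-5.1,0,0,0,0,-1]]]'; python3 -m jog '[[[-12,-4.4,0,0,0,0,-1],[-9,-3.3,0,0,0,0,-1],[-7,-2.6,0,0,0,0,-1],[-5,-1.8,0,0,0,0,-1],[-3,-1.1,0,0,0,0,-1],[-1,-0.4,0,0,0,0,-1],[0,0,0,0,0,0,-1],[0,0,0,0,0,0,-1]]]'; python3 go.py 522.1 -345.4 176 17.8
```

```text
clock: 41.6
eef_pos: [537.3, 33.4, 205.7]
orientation: [0.0, 0.59, 0.808, -0.001]
ft_force: [-0.4, -0.1, -1.0]
width: 62.9
gripper_force: 83.2
clock: 42.8
eef_pos: [522.5, -308.0, 205.4]
orientation: [-0.0, 0.59, 0.807, -0.001]
ft_force: [-0.1, -0.6, -2.1]
width: 63.0
gripper_force: 83.2
clock: 43.6
eef_pos: [523.1, -343.7, 205.9]
orientation: [-0.0, 0.588, 0.809, 0.0]
ft_force: [-0.7, 0.5, -2.0]
width: 63.5
gripper_force: 83.2
clock 43.6 pos [ 523.14 -343.7   205.86] w 63.50837535782419
shift now [-1.31 -1.52 29.86] after turn [-1.3  -1.51 29.86] turn [ 0.01 -0.02  0.11]
```

```bash
python3 -m jog '[[[-1.3,-1.5,3,0,0,0,-1],[0,0,6,0,0,0,-1],[0,0,8,0,0,0,-1],[0,0,7,0,0,0,-1],[0,0,4,0,0,0,-1],[0,0,1.5,0,0,0,-1],[0,0,0,0,0,0,-1],[0,0,0,0,0,0,-1]]]'
cat > m15.py <<'E'
from fit import *
T=[];Q=[];S=[]
for i in range(4):
    t=viewer.snapshot("top");T.append(t["img"].astype(float));S.append(observe()["eef_pos"]); s=viewer.snapshot("side");Q.append(s["img"].astype(float))
t["img"]=np.mean(T,0).astype(np.uint8); s["img"]=np.mean(Q,0).astype(np.uint8); pickle.dump((t,s),open("z.pkl","wb"))
o=np.mean(S[1:],0); print(o,observe()["clock"]); out=[]; b=np.array([-2.3,-2.6]); zb=o[2]-55.6; L=(o[0]+b[0],o[1]+b[1],.31); B=(519.8,-348,.31)
for p in(t,s):
    u,v=proj(p,[L[0],L[1],110])[0].astype(int); v=max(v,50)
    im=cv2.resize(p["img"][v-50:v+50,u-34:u+33],None,fx=6,fy=6,interpolation=cv2.INTER_CUBIC)[:600,:400]
    for col,P in(((255,0,0),boxpts(*L,64,166,(zb,zb+108))),((0,0,255),boxpts(*B,54,156,(0,26)))):
        h=cv2.convexHull((proj(p,P)).astype(np.float32))[:,0]; q=np.round((h-[u-34,v-50]+.5)*6*16).astype(np.int32); cv2.polylines(im,[q],True,col,1,shift=4)
    out.append(im)
cv2.imwrite("pics/z.png",np.hstack(out)[:,:,::-1])
E
python3 m15.py; python3 go.py 522.1 -345.4 176 17.8
```

```text
clock: 44.4
eef_pos: [522.1, -346.1, 176.5]
orientation: [0.0, 0.589, 0.808, 0.0]
ft_force: [0.4, -0.3, 0.1]
width: 63.2
gripper_force: 83.2
[ 522.05 -346.07  176.56] 44.8
clock 44.8 pos [ 521.94 -346.04  176.4 ] w 63.44632079501708
shift now [0.56 0.35 0.4 ] after turn [0.56 0.35 0.4 ] turn [0.01 0.   0.06]
```

View pics/z.png

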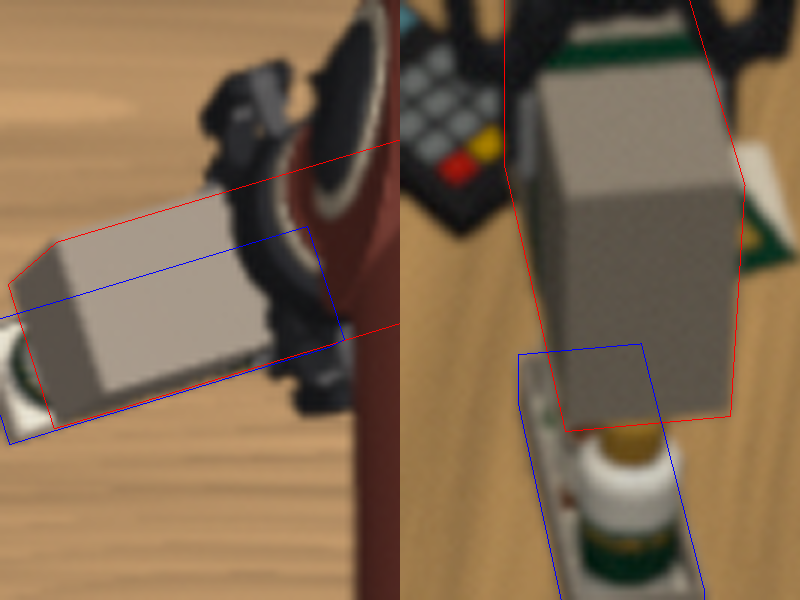

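The lid outline drawn from the TCP falls on the seen lid, with its lower edge at (565,431)-(730,416) in the side panel. It is level, about 2 cm above the caps and centred on the box estimate. I hold still briefly and hand in.

```bash
python3 -m jog '[[[0,0,0,0,0,0,-1],[0,0,0,0,0,0,-1],[0,0,0,0,0,0,-1],[0,0,0,0,0,0,-1]]]'; python3 -c "
from h import *
print(workorder.close_job())"
```

```text
clock: 45.2
eef_pos: [521.9, -346.0, 176.3]
orientation: [-0.0, 0.589, 0.808, 0.0]
ft_force: [-0.1, -0.1, -0.9]
width: 63.4
gripper_force: 83.2
the job is handed in; nothing more can be done
None
```

The job is handed in at 45 s: the white and sage-green bottles stand in the two end cells, and the arm is holding the grey lid level about 2 cm above the caps, centred on the box to within roughly 1–2 mm by my camera measurements; no pass or fail result came back.

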